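# Lay the tall carton down against the stop

### The job

Tip the tall slim carton over, away from the raised stop behind its foot, so that it comes to lie on its broad side squarely on the deck of the low stand, its foot end up against the stop. Only push and support it with the fingers, lightly: do not squeeze it or lift it, and let it down gently all the way, so that it never flops or drops. Leave the jar, the can and the steel bowl alone.

Things in the scene. Friction and masses are not known exactly. Their poses are not given: they have to be found in the camera images.
- stand: Low solid grey stand fixed to the table, 180 mm along its own x, 220 mm along its own y, flat deck 45 mm above the table. Along its +y end runs the stop, a ridge as wide as the stand and 20 mm thick, its top 85 mm above the table; its inner face, at own y = +90 mm, looks to -y. Origin at the centre of the underside, on the table; z up.
- carton: Tall slim rigid carton, 100 mm wide (own x), 38 mm thick (own y), 260 mm tall (own z), 0.25 to 0.5 kg, evenly filled. Origin at the centre of its foot. It stands loose on the deck, 1 to 15 mm in front of the stop and nearly parallel to it, its broad -y face away from the stop. It topples by itself beyond some 8 degrees of lean; fingers held open on both sides of its top keep it in check.
- carton_mid (a point): Centre of the carton, 130 mm from its foot; axes as the carton's. The carton goes over towards the stand's -y end; its foot may slip back towards the stop on the way, by up to 45 mm, or can be pushed home afterwards from the top end. Lying down with its foot at the stop, its top end overhangs the stand's -y end by 60 mm, so a finger below that end is not trapped.
- jar: Bystander: closed jar with steel cap, 64 mm diameter, 85 mm high; origin at the centre of its underside.
- can: Bystander: can, 66 mm diameter, 100 mm high; origin at the centre of its underside.
- tub: Bystander: open steel bowl, 100 mm rim diameter, 60 mm high; origin at the centre of its underside.

How it is judged (in metres and radians):
On the way:
1. the carton leans well over (30 to 65 degrees) while its foot rests on the stand (angle between carton's own z axis and vertical between 0.52 and 1.13 rad and contact force between carton and stand above 0.2 N), for 0.1 s.
At the end, for the whole second after the job is handed in: The carton lies flat at rest (within 6 degrees) on the deck of the stand on the broad face that looked away from the stop, its length within 11 degrees of square to the stop, its middle within 45 mm of the stand's middle line, the centre of its foot end within 18 mm of the stop's face (angle between carton's own y axis and vertical below 0.1 rad and angle between the z axis of carton and the y axis of stand, either way round below 0.2 rad and x of carton_mid in the frame of stand between -0.045 and 0.045 m and y of carton in the frame of stand between 0.072 and 0.095 m and height (world z) of carton_mid between 0.055 and 0.072 m and contact force between carton and stand above 1 N and linear speed of carton below 0.02 m/s and angular speed of carton below 0.1 rad/s); the robot touches nothing.
It fails at once if the carton flops or drops (turns faster than 4 rad/s) (angular speed of carton above 4 rad/s).
It fails at once if the carton is lifted (centre of its foot end over 40 mm, or its middle over 150 mm, above the deck) (height (world z) of carton above 0.085 m or height (world z) of carton_mid above 0.195 m).
It fails at once if the carton is squeezed or pushed hard (over 30 N) (contact force between carton and the fingers above 30 N).
It fails at once if the jar, the can or the bowl is disturbed (moved over 30 mm or tipped) ((distance of jar from where it was at the start of the episode above 0.03 m or angle between jar's own z axis and vertical above 0.35 rad) or (distance of can from where it was at the start of the episode above 0.03 m or angle between can's own z axis and vertical above 0.35 rad) or (distance of tub from where it was at the start of the episode above 0.03 m or angle between tub's own z axis and vertical above 0.35 rad)).
It also fails if it takes over 72 s, if anything falls off the work surface, if the arm or the gripper's body presses on something with over 40 N, if the wrist force passes 120 N, or if a joint passes its speed limit or range.

### The arm

A 7-joint arm with a two-finger parallel gripper is mounted at the origin on the work surface. World frame = base frame: x ahead of the robot, y to its left, z up, the work surface at z = 0. Lengths are in m, angles in degrees, forces in N, time in s.
With the tool pointing down it reaches from about 0.4 to 0.9 m from the base axis. Payload 5.6 kg.
Tool frame: the origin (TCP) lies midway between the tips of the shut fingers; the grasp point (between the pads) lies 19 mm behind it; z points along the fingers, y is the line along which they close (so a half turn about z gives the same grasp; the last joint's range is limited). The gripper opens to 92 mm and grips with 3 to 60 N. Pads are 20 mm wide; open, the fingers measure 128 mm over their backs; the gripper's body (75 mm by 189 mm) begins 69 mm behind the grasp point.
Start: joints at [61.994, 26.786, -0.665, 91.828, 0.344, 61.387, -3.226], TCP at [0.28, -0.586, 0.215] pointing down, gripper open.
Joint ranges: [-144.91, 144.91], [-17.63, 115.5], [-89.93, 88.59], [15.96, 139.68], [-74.01, 254.01], [8.47, 105.57], [-167.45, 167.45]. Speed limits (degrees/s): [147.25, 147.25, 180, 180, 180, 180, 180].

### API

Orientations are given as [roll, pitch, yaw] about the fixed x, y, z axes, in that order (R = Rz(yaw) Ry(pitch) Rx(roll)).
In Python, from cell import get_state, imaging, job, nets gives the robot as it stands.
- The arm moves only by the tool drive_tool, never from a script. Its argument "series" is a list of rows, each an object with "slide": the shift along the tool's x, y, z in cm, a list of three; "delta_rot": the turn, a rotation vector about the tool's x, y, z in degrees, a list of three; "gripper": the finger opening in cm, from 0 to 9.19. In form: [{"slide": [dx, dy, dz], "delta_rot": [wx, wy, wz], "gripper": gripper}, ...]. A call has 1 to 8 rows; each row is the pose to reach, as a shift and turn from the pose commanded when the call began, along the tool's axes at that moment; what a row does not reach only later rows make up. A row lasts 1/10 s, in which the tool goes at most 50 mm and 8.59 degrees, less where a joint would pass 70% of its speed; a pose out of reach is approached as far as the arm can. A call with a gripper value outside its range is refused whole. The fingers move at their own pace and stop on an object; "force" is the grip in N (left out, the last holds). Time passes only in rows, so rows that repeat a pose let the fingers close. It gives the time, the measured TCP pose, the force, the opening and the grip force at its end, in the units of the state.
- get_state(): the state, without advancing time (a new reading comes with each control period).
- imaging.camera(name): name is "scene" or "top" or "wrist"; returns a dict with "color" (400x640x3 uint8, red, green, blue), "camera_matrix" (3x3 intrinsics, pixels), "D" ([k1, k2, p1, p2, k3] as OpenCV has them; the pictures are not rectified), "origin" and "attitude" of the camera in the world. Camera axes: x right, y up, looking along -z (the intrinsics and any distortion apply to the point x, -y, -z); pixel columns grow to the right and rows downward; lengths in m; the calibration is good to about 2 mm. A picture is of the moment at which its call begins. There is no depth.
- job.close_job(): hands the job in; it is judged then, once.
Trained networks look in a picture, given as the dict that the camera call returned (one of the last four; its "shot" number tells which), for a name from the list of things; names that differ only in an ending like _2 or _b are one class to them, and where a whole thing is asked for, a point or a joint stands for the part that bears it (a point fixed in the world has none). Each returns a list of dicts, best first, with "score" (0 to 1); they miss things now and then, are a little off and sometimes report something else, mostly with a low value. They report only what shows in the picture. A call takes as long as a camera call.
- nets.regions_of(query, picture): "mask" (400x640 bool, what is visible of it) and "centre" ([column, row] in pixels, amid what is visible of it).
The state is a dict: "clock": time; "q": joint angles; "joint_vel": joint speeds; "joint_efforts": joint torques, N m; "tool_pos": TCP position; "eef_rot": TCP orientation; "ft_force": force on the tool from outside, world axes, zero at the start; "moment": the same for the moment, N m; "finger_gap": finger opening in m; "grasp_force": force on a finger pad.
Only numpy, scipy, OpenCV 4.12 (cv2) and the standard library are available. Lean on these libraries where they do the work, as an engineer would, in place of code of your own. Each camera call takes 0.05 s, during which the arm holds its last target. There are 200 camera calls.

## Working session

There is one attempt and no reset: what is moved stays moved. The work goes in short steps, Python scripts to look and compute and a tool call to move; the robot and the scene stay as the last step left them, time stands still between calls to the robot, and variables do not carry over. Pictures are saved under pics/ and viewed, at most 10 in all, crops included, and the job is handed in when it is done.

Besides the shell and the picture viewer there is one more tool, called in YAML: its name, and indented under it one key for each argument. drive_tool: Moves the arm, as the interface text tells. Its arguments: {"type":"object","properties":{"series":{"type":"array"},"force":{"type":"number"}},"required":["series"]}

```bash
mkdir -p pics; ls; python3 - <<'E'
from cell import get_state, imaging, nets
import cv2,numpy as np
print(get_state())
for n in("scene","top"):
    p=imaging.camera(n); cv2.imwrite(f"pics/{n}0.png",p["color"][:,:,::-1])
    print(n,p["camera_matrix"],p["D"],p["origin"],p["attitude"])
    for q in("stand","carton","jar","can","tub"):
        print(q,[(round(r["score"],2),np.round(r["centre"]),int(r["mask"].sum())) for r in nets.regions_of(q,p)][:2])
E
```

```text
pics
{'clock': 0.0, 'q': array([61.99475596, 26.83349958, -0.66699068, 91.88128873,  0.34597621,
       61.38741833, -3.22445269]), 'joint_vel': array([0.05744894, 0.03779571, 0.09487268, 0.06322165, 0.05682887,
       0.04751599, 0.09719792]), 'joint_efforts': array([ 1.13774000e-03, -5.20554578e+01, -1.22103890e-02, -2.43743348e+01,
       -5.66799869e-02,  1.73025357e-02,  1.52626626e-04]), 'tool_pos': array([ 0.2799497 , -0.58596875,  0.21366605]), 'eef_rot': array([-1.79900082e+02,  7.99326424e-03,  2.55421874e+01]), 'ft_force': array([ 0.14084818, -0.13931821,  0.0312372 ]), 'moment': array([-0.01887974,  0.00037089, -0.01686139]), 'grasp_force': 0.0, 'finger_gap': 0.09181344354396645}
scene [[430.84011259   0.         315.35945773]
 [  0.         430.84011259 198.57725414]
 [  0.           0.           1.        ]] [-0.04475875  0.          0.          0.          0.        ] [1.12909143 0.27874064 0.56964256] [ 5.01966364e+01 -2.21101490e-02  1.04258495e+02]
stand [(0.58, array([278., 208.]), 7663)]
carton [(0.95, array([321., 135.]), 3946)]
jar [(0.58, array([315., 258.]), 2061), (0.27, array([409., 241.]), 2353)]
can [(0.73, array([403., 182.]), 1800)]
tub [(0.84, array([406., 240.]), 2371)]
top [[382.96261862   0.         314.10688934]
 [  0.         382.96261862 196.65282759]
 [  0.           0.           1.        ]] [0.01172716 0.         0.         0.         0.        ] [0.58631619 0.12976384 0.81449776] [  4.36546113  -0.17775867 -90.34849403]
stand []
carton [(0.84, array([309., 271.]), 2284)]
jar [(0.57, array([298., 187.]), 808)]
can [(0.87, array([233., 303.]), 1380)]
tub [(0.84, array([223., 227.]), 2071)]
```

View pics/scene0.png

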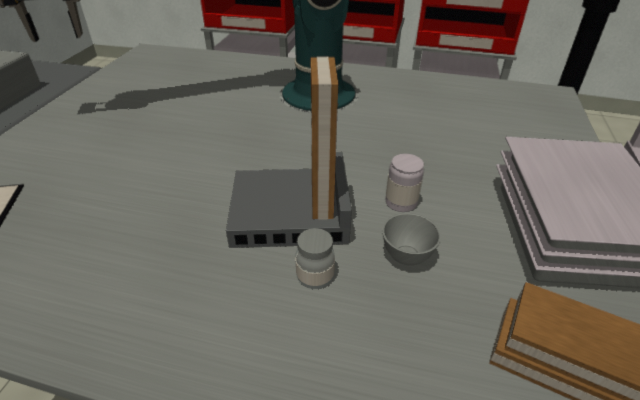

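View pics/top0.png

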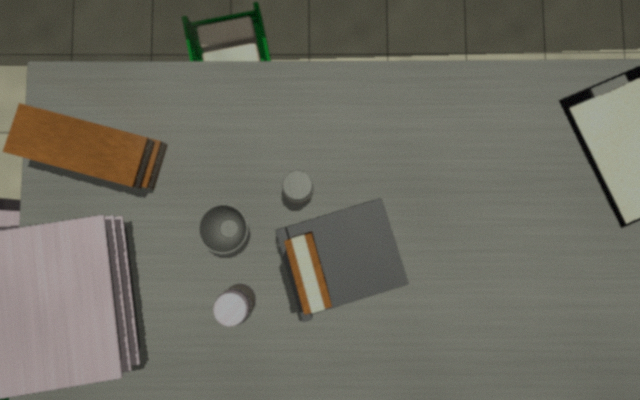

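The scene view shows the carton standing at the right end of the stand against the stop, with the jar in front (315,258) and the can and bowl behind the stop. In the top view the deck's free corners are at about (380,199) and (408,285), and the carton's top is at (286,240), (312,234), (330,307), (306,314).

```bash
cat > h.py <<'E'
import numpy as np,cv2
from scipy.spatial.transform import Rotation as R
def ray(p,px):
    u=cv2.undistortPoints(np.array([[px]],float),p["camera_matrix"],np.array(p["D"],float))[0,0]
    return R.from_euler("xyz",p["attitude"],degrees=True).apply([u[0],-u[1],-1])
def at(p,px,z):
    d=ray(p,px); o=np.array(p["origin"]); return o+d*(z-o[2])/d[2]
def proj(p,X):
    c=R.from_euler("xyz",p["attitude"],degrees=True).inv().apply(np.atleast_2d(X)-p["origin"])*[1,-1,-1]
    return cv2.projectPoints(c,np.zeros(3),np.zeros(3),p["camera_matrix"],np.array(p["D"],float))[0][:,0]
E
python3 - <<'E'
from h import *
from cell import imaging,nets
p=imaging.camera("top")
for n,pts,z in(("deck",[(380,199),(408,285)],.045),("ctop",[(286,240),(312,234),(330,307),(306,314)],.305),("jar",[(298,187)],.07),("can",[(231,309)],.1),("tub",[(223,229)],.06),("stopout",[(277,230),(301,319)],.085)):
    print(n,[np.round(at(p,q,z),3) for q in pts])
m=nets.regions_of("carton",p)[0]["mask"].astype(np.uint8); r=cv2.minAreaRect(cv2.findNonZero(m)); print(r)
cv2.imwrite("pics/z.png",cv2.resize(p["color"][180:340,200:430,::-1],None,fx=3.4,fy=3.4,interpolation=cv2.INTER_CUBIC))
E
```

```text
deck [array([ 0.64 , -0.006,  0.045]), array([ 0.469, -0.058,  0.045])]
ctop [array([0.568, 0.165, 0.305]), array([0.576, 0.131, 0.305]), array([0.481, 0.108, 0.305]), array([0.472, 0.139, 0.305])]
jar [array([0.662, 0.158, 0.07 ])]
can [array([0.436, 0.28 , 0.1  ])]
tub [array([0.581, 0.306, 0.06 ])]
stopout [array([0.579, 0.198, 0.085]), array([0.414, 0.153, 0.085])]
((308.17926025390625, 272.37738037109375), (79.39440155029297, 30.63140106201172), 74.05460357666016)
```

View pics/z.png

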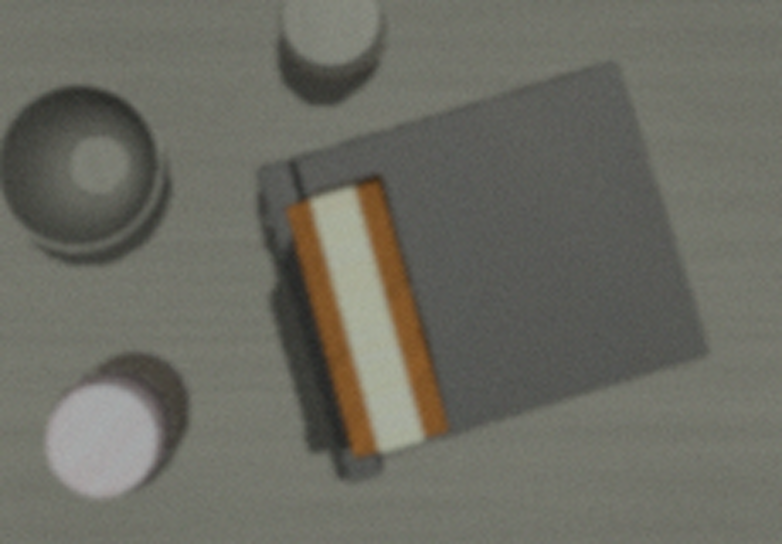

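```bash
cat >> h.py <<'E'
PHI=15.5; C0=np.array([.524,.136]); YS=np.array([-np.sin(np.radians(PHI)),np.cos(np.radians(PHI))])
def Rt(th,yaw=PHI):
    return R.from_euler("xyz",[180,0,yaw],degrees=True)*R.from_euler("x",th,degrees=True)
def tgt(s,z,th,yaw=PHI,x=0):   # s: along stand y from carton top centre start; x: sideways
    xy=C0+YS*s+x*np.array([YS[1],-YS[0]]); return np.r_[xy,z],Rt(th,yaw)
def go(*T,pos=None,rot=None):
    from cell import get_state
    st=get_state(); p0=st["tool_pos"] if pos is None else pos
    r0=R.from_euler("xyz",st["eef_rot"],degrees=True) if rot is None else rot
    print("t",round(float(st["clock"]),2),"pos",np.round(p0,4),"rot",np.round(st["eef_rot"],1),"F",np.round(st["ft_force"],1),"s,z",np.round([(p0[:2]-C0)@YS,p0[2]],4))
    for p,r in T: print("slide",np.round(r0.inv().apply(p-p0)*100,2),"rot",np.round((r0.inv()*r).as_rotvec(degrees=True),1))
E
python3 -c "
from h import *
go(tgt(-.248,.15,0),tgt(-.248,.15,55),tgt(-.248,.08,55))"
```

```text
t 0.7 pos [ 0.2802 -0.5865  0.2146] rot [180.    0.   25.5] F [ 0.7  0.3 -0.2] s,z [-0.6311  0.2146]
slide [ 48.82 -30.26   6.46] rot [ 0.  0. 10.]
slide [ 48.82 -30.26   6.46] rot [54.9  4.8  9.3]
slide [ 48.82 -30.26  13.46] rot [54.9  4.8  9.3]
```

drive_tool:
  series:
    - {"slide": [48.8,-30.3,-6],"delta_rot": [0,0,10],"gripper": 7}
    - {"slide": [48.8,-30.3,-6],"delta_rot": [0,0,10],"gripper": 7}
    - {"slide": [48.8,-30.3,-6],"delta_rot": [0,0,10],"gripper": 7}
    - {"slide": [48.8,-30.3,6.5],"delta_rot": [54.9,4.8,9.3],"gripper": 7}
    - {"slide": [48.8,-30.3,6.5],"delta_rot": [54.9,4.8,9.3],"gripper": 7}
    - {"slide": [48.8,-30.3,6.5],"delta_rot": [54.9,4.8,9.3],"gripper": 7}
    - {"slide": [48.8,-30.3,6.5],"delta_rot": [54.9,4.8,9.3],"gripper": 7}
    - {"slide": [48.8,-30.3,6.5],"delta_rot": [54.9,4.8,9.3],"gripper": 7}

```text
clock: 1.5
tool_pos: [0.4946, -0.2533, 0.1842]
eef_rot: [-136.8, -0.0, 15.4]
ft_force: [-0.3, -0.1, -0.2]
finger_gap: 0.0701
grasp_force: 0.0
```

```bash
python3 -c "
from h import *
go(tgt(-.248,.15,55),tgt(-.248,.08,55))"
```

```text
t 1.5 pos [ 0.4946 -0.2533  0.1842] rot [-136.8   -0.    15.4] F [-0.3 -0.1 -0.2] s,z [-0.3673  0.1842]
slide [13.22 -6.36 10.67] rot [11.8 -0.1 -0. ]
slide [13.22 -1.57 15.78] rot [11.8 -0.1 -0. ]
```

drive_tool:
  series:
    - {"slide": [13.2,-5,12],"delta_rot": [11.8,0,0],"gripper": 7}
    - {"slide": [13.2,-5,12],"delta_rot": [11.8,0,0],"gripper": 7}
    - {"slide": [13.2,-5,12],"delta_rot": [11.8,0,0],"gripper": 7}
    - {"slide": [13.2,-5,12],"delta_rot": [11.8,0,0],"gripper": 7}
    - {"slide": [13.2,-1.6,15.8],"delta_rot": [11.8,0,0],"gripper": 7}
    - {"slide": [13.2,-1.6,15.8],"delta_rot": [11.8,0,0],"gripper": 7}
    - {"slide": [13.2,-1.6,15.8],"delta_rot": [11.8,0,0],"gripper": 7}

```text
clock: 2.2
tool_pos: [0.5875, -0.1043, 0.0782]
eef_rot: [-125.1, 0.2, 15.4]
ft_force: [0.5, -0.5, 0.9]
finger_gap: 0.0702
grasp_force: 0.0
```

```bash
python3 -c "
from h import *
from cell import get_state
print(get_state()['q'])
go(tgt(-.12,.42,0),tgt(0,.42,0))"
```

```text
[ 35.01831872  55.75001107 -14.10901     80.53889626 -28.47963353
  84.21815761 -38.33054855]
t 2.2 pos [ 0.5875 -0.1043  0.0782] rot [-125.1    0.2   15.4] F [ 0.5 -0.5  0.9] s,z [-0.2486  0.0782]
slide [  0.18 -35.35  -9.15] rot [-54.9   0.1  -0.2]
slide [  0.16 -42.25   0.66] rot [-54.9   0.1  -0.2]
```

drive_tool:
  series:
    - {"slide": [0,-35,-9],"delta_rot": [-54.9,0,0],"gripper": 7}
    - {"slide": [0,-35,-9],"delta_rot": [-54.9,0,0],"gripper": 7}
    - {"slide": [0,-35,-9],"delta_rot": [-54.9,0,0],"gripper": 7}
    - {"slide": [0,-35,-9],"delta_rot": [-54.9,0,0],"gripper": 7}
    - {"slide": [0,-35,-9],"delta_rot": [-54.9,0,0],"gripper": 7}
    - {"slide": [0,-35,-9],"delta_rot": [-54.9,0,0],"gripper": 7}
    - {"slide": [0,-35,-9],"delta_rot": [-54.9,0,0],"gripper": 7}
    - {"slide": [0,-35,-9],"delta_rot": [-54.9,0,0],"gripper": 7}

```text
clock: 3.0
tool_pos: [0.5542, 0.0253, 0.4275]
eef_rot: [179.7, -0.9, 15.9]
ft_force: [0.5, -0.4, 0.3]
finger_gap: 0.07
grasp_force: 0.0
```

```bash
python3 -c "
from h import *
from cell import imaging
go(tgt(0,.40,0),tgt(0,.265,0))
p=imaging.camera('wrist'); cv2.imwrite('pics/w1.png',p['color'][:,:,::-1])
print(proj(p,[[.524,.136,.305]]))"
```

```text
t 3.0 pos [0.5542 0.0253 0.4275] rot [179.7  -0.9  15.9] F [ 0.5 -0.4  0.3] s,z [-0.1147  0.4275]
slide [  0.07 -11.49   2.68] rot [ 0.3 -0.9  0.4]
slide [ -0.14 -11.56  16.18] rot [ 0.3 -0.9  0.4]
[[179.26099029 193.87830424]]
```

View pics/w1.png

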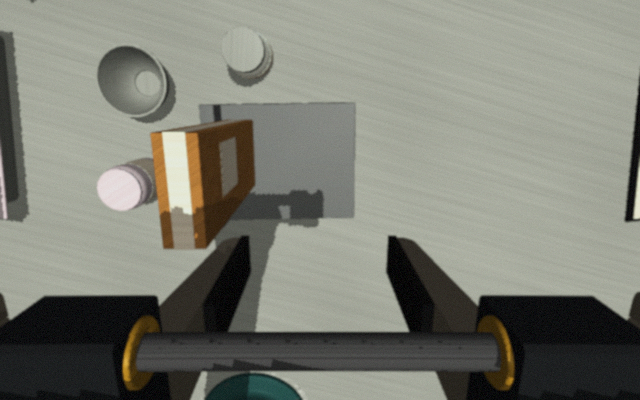

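The wrist view shows the carton's top at about (153,132)–(198,130)–(210,247)–(163,248). Its centre, (180,190), agrees with the projection, and the stand is aligned with the tool.

```bash
python3 -c "
from h import *
from cell import imaging
p=imaging.camera('wrist')
P=[at(p,q,.305) for q in [(153,132),(189,128),(210,247),(163,248)]]
print(np.round(P,3)); 
for q in [(355,103),(354,217)]: print(np.round(at(p,q,.045),3))
go(tgt(0,.40,0))"
```

```text
[[0.569 0.162 0.305]
 [0.58  0.135 0.305]
 [0.485 0.1   0.305]
 [0.473 0.139 0.305]]
[ 0.641 -0.012  0.045]
[ 0.472 -0.062  0.045]
t 3.1 pos [0.5543 0.0206 0.4219] rot [179.8  -0.5  15.5] F [ 0.6 -0.3 -0.7] s,z [-0.1193  0.4219]
slide [  0.15 -11.94   2.14] rot [ 0.2 -0.5 -0. ]
```

drive_tool:
  series:
    - {"slide": [0,-11.5,3],"delta_rot": [0.3,-0.9,0.4],"gripper": 7}
    - {"slide": [0,-11.5,3],"delta_rot": [0.3,-0.9,0.4],"gripper": 7}
    - {"slide": [0,-11.5,3],"delta_rot": [0.3,-0.9,0.4],"gripper": 7}
    - {"slide": [0,-11.5,3],"delta_rot": [0.3,-0.9,0.4],"gripper": 7}
    - {"slide": [0,-11.5,3],"delta_rot": [0.3,-0.9,0.4],"gripper": 7}

```text
clock: 3.6
tool_pos: [0.524, 0.1279, 0.3855]
eef_rot: [-179.9, 1.0, 14.8]
ft_force: [0.4, -0.6, -0.1]
finger_gap: 0.0701
grasp_force: 0.0
```

```bash
python3 -c "
from h import *
from cell import imaging
p=imaging.camera('wrist'); cv2.imwrite('pics/w2.png',p['color'][:,:,::-1])
print(proj(p,[[.524,.136,.305]]))
go(tgt(0,.32,0),tgt(0,.265,0))"
```

```text
[[306.72454061 202.44278845]]
t 3.65 pos [0.5243 0.1276 0.3859] rot [-179.9    1.    14.8] F [ 0.9  0.6 -0.2] s,z [-0.0082  0.3859]
slide [ 0.3  -0.81  6.59] rot [-0.1  1.  -0.7]
slide [ 0.39 -0.8  12.09] rot [-0.1  1.  -0.7]
```

View pics/w2.png

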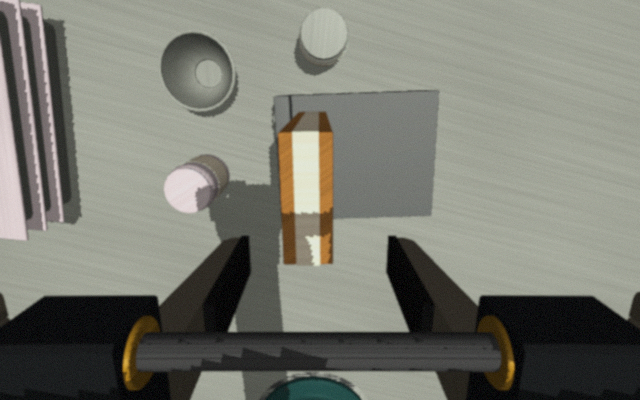

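The wrist view now shows the carton's top centred near (307,198), midway between the fingers as projected. I'm descending.

drive_tool:
  series:
    - {"slide": [0.3,-0.8,0],"delta_rot": [0,1,0],"gripper": 7}
    - {"slide": [0.3,-0.8,0],"delta_rot": [0,1,0],"gripper": 7}
    - {"slide": [0.3,-0.8,4],"delta_rot": [0,1,0],"gripper": 7}
    - {"slide": [0.3,-0.8,8],"delta_rot": [0,1,0],"gripper": 7}
    - {"slide": [0.4,-0.8,12],"delta_rot": [0,1,0],"gripper": 7}
    - {"slide": [0.4,-0.8,12],"delta_rot": [0,1,0],"gripper": 7}
    - {"slide": [0.4,-0.8,12],"delta_rot": [0,1,0],"gripper": 5.6}
    - {"slide": [0.4,-0.8,12],"delta_rot": [0,1,0],"gripper": 5.6}

```text
clock: 4.45
tool_pos: [0.5249, 0.1398, 0.2688]
eef_rot: [-179.8, -0.3, 15.1]
ft_force: [0.1, 0.1, 0.2]
finger_gap: 0.0572
grasp_force: 0.0
```

```bash
python3 -c "
from h import *
from cell import imaging
p=imaging.camera('scene'); cv2.imwrite('pics/s2.png',cv2.resize(p['color'][20:270,180:480,::-1],None,fx=2,fy=2))
go(tgt(0,.265,0))"
```

```text
t 4.5 pos [0.5249 0.1398 0.2689] rot [-179.8   -0.3   15.1] F [ 1.2 -0.4 -0.5] s,z [0.0035 0.2689]
slide [-0.19  0.35  0.39] rot [-0.2 -0.3 -0.4]
```

View pics/s2.png

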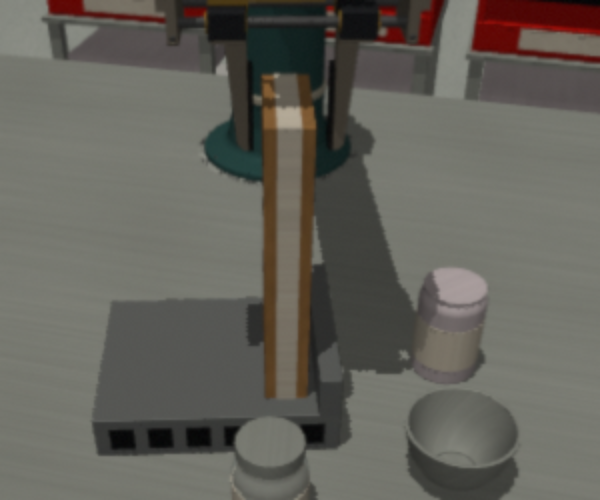

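```bash
cat >> h.py <<'E'
def tcp(phi,g,th=None,e=.04,P=(-.019,.045)):
    th=min(phi,55) if th is None else th
    f,t=np.radians([phi,th]); T=np.array(P)+.26*np.array([-np.sin(f),np.cos(f)])
    F=T+e*np.array([np.sin(t),-np.cos(t)]); C=F+g/2*np.array([np.cos(t),np.sin(t)])
    return tgt(C[0],C[1],th)
def seq(a,b,g,n=8,**k): go(*[tcp(x,g,**k) for x in np.linspace(a,b,n+1)[1:]])
E
python3 -c "
from h import *
seq(1,15,.056)"
```

```text
t 4.5 pos [0.5249 0.1398 0.2689] rot [-179.8   -0.3   15.1] F [ 1.2 -0.4 -0.5] s,z [0.0035 0.2689]
slide [-0.19  0.51  0.28] rot [ 2.6 -0.3 -0.4]
slide [-0.18  1.18  0.23] rot [ 4.3 -0.3 -0.4]
slide [-0.17  1.86  0.21] rot [ 6.1 -0.3 -0.4]
slide [-0.17  2.54  0.21] rot [ 7.8 -0.4 -0.4]
slide [-0.16  3.21  0.22] rot [ 9.6 -0.4 -0.4]
slide [-0.16  3.89  0.26] rot [11.3 -0.4 -0.4]
slide [-0.15  4.57  0.32] rot [13.1 -0.4 -0.4]
slide [-0.15  5.24  0.4 ] rot [14.8 -0.4 -0.4]
```

drive_tool:
  series:
    - {"slide": [-0.2,0.5,0.3],"delta_rot": [2.6,-0.3,-0.4],"gripper": 5.6}
    - {"slide": [-0.2,1.2,0.2],"delta_rot": [4.3,-0.3,-0.4],"gripper": 5.6}
    - {"slide": [-0.2,1.9,0.2],"delta_rot": [6.1,-0.3,-0.4],"gripper": 5.6}
    - {"slide": [-0.2,2.5,0.2],"delta_rot": [7.8,-0.4,-0.4],"gripper": 5.6}
    - {"slide": [-0.2,3.2,0.2],"delta_rot": [9.6,-0.4,-0.4],"gripper": 5.6}
    - {"slide": [-0.2,3.9,0.3],"delta_rot": [11.3,-0.4,-0.4],"gripper": 5.6}
    - {"slide": [-0.2,4.6,0.3],"delta_rot": [13.1,-0.4,-0.4],"gripper": 5.6}
    - {"slide": [-0.2,5.2,0.4],"delta_rot": [14.8,-0.4,-0.4],"gripper": 5.6}

```text
clock: 5.3
tool_pos: [0.5364, 0.0883, 0.2645]
eef_rot: [-165.0, 0.0, 15.5]
ft_force: [-0.1, 0.4, -0.2]
finger_gap: 0.0561
grasp_force: 0.0
```

```bash
cat >> h.py <<'E'
def tilt():  # fit carton (phi, foot edge s) to the scene mask
    from cell import imaging,nets
    from scipy.optimize import minimize
    p=imaging.camera("scene"); r=nets.regions_of("carton",p)
    if not r: print("no carton"); return
    m=r[0]["mask"]; xs=np.array([YS[1],-YS[0]])
    def sil(v):
        f=np.radians(v[0]); u=np.array([-np.sin(f),np.cos(f)]); b=np.array([np.cos(f),np.sin(f)]); c=[]
        for x in(-.05,.05):
            for l in(0,.26):
                for d in(0,.038):
                    q=np.array([v[1]/1000,.045])+l*u+d*b; c.append(np.r_[C0+YS*q[0]+xs*x,q[1]])
        h=cv2.convexHull(proj(p,c).astype(np.float32)); im=np.zeros(m.shape,np.uint8); cv2.fillConvexPoly(im,np.round(h*16).astype(np.int32),1,shift=4); return im>0
    def cost(v): s=sil(v); return (s^m).sum()
    best=min(((cost((a,s)),a,s) for a in range(0,96,3) for s in range(-25,36,5)))
    o=minimize(cost,best[1:],method="Nelder-Mead",options=dict(initial_simplex=[best[1:],(best[1]+3,best[2]),(best[1],best[2]+5)]))
    print("phi %.1f foot_s %.1f mm cost %d of %d score %.2f"%(*o.x,o.fun,m.sum(),r[0]["score"]))
E
python3 -c "
from h import *
tilt(); seq(15,29,.056)"
```

```text
phi 12.2 foot_s -18.0 mm cost 262 of 4682 score 0.65
t 5.4 pos [0.5365 0.0864 0.2635] rot [-1.651e+02  1.000e-01  1.530e+01] F [ 1.  -0.8  0.1] s,z [-0.0511  0.2635]
slide [ 0.12  0.43 -0.14] rot [ 1.9  0.1 -0.2]
slide [ 0.13  1.1  -0.19] rot [ 3.6  0.1 -0.2]
slide [ 0.13  1.78 -0.22] rot [ 5.4  0.1 -0.2]
slide [ 0.13  2.46 -0.24] rot [ 7.1  0.1 -0.2]
slide [ 0.13  3.13 -0.23] rot [ 8.9  0.1 -0.2]
slide [ 0.14  3.81 -0.2 ] rot [10.6  0.1 -0.2]
slide [ 0.14  4.49 -0.15] rot [12.4  0.1 -0.2]
slide [ 0.14  5.16 -0.08] rot [14.1  0.1 -0.2]
```

drive_tool:
  series:
    - {"slide": [0.1,0.4,-0.1],"delta_rot": [1.9,0.1,-0.2],"gripper": 5.6}
    - {"slide": [0.1,1.1,-0.2],"delta_rot": [3.6,0.1,-0.2],"gripper": 5.6}
    - {"slide": [0.1,1.8,-0.2],"delta_rot": [5.4,0.1,-0.2],"gripper": 5.6}
    - {"slide": [0.1,2.5,-0.2],"delta_rot": [7.1,0.1,-0.2],"gripper": 5.6}
    - {"slide": [0.1,3.1,-0.2],"delta_rot": [8.9,0.1,-0.2],"gripper": 5.6}
    - {"slide": [0.1,3.8,-0.2],"delta_rot": [10.6,0.1,-0.2],"gripper": 5.6}
    - {"slide": [0.1,4.5,-0.2],"delta_rot": [12.4,0.1,-0.2],"gripper": 5.6}
    - {"slide": [0.1,5.2,-0.1],"delta_rot": [14.1,0.1,-0.2],"gripper": 5.6}

```text
clock: 6.2
tool_pos: [0.5502, 0.0404, 0.2509]
eef_rot: [-151.0, -0.0, 15.7]
ft_force: [0.5, -1.0, 0.6]
finger_gap: 0.0559
grasp_force: 0.3
```

```bash
python3 -c "
from h import *
tilt(); seq(29,43,.056)"
```

```text
phi 28.7 foot_s -17.2 mm cost 136 of 6373 score 0.92
t 6.3 pos [0.55   0.0384 0.2494] rot [-1.51e+02  1.00e-01  1.55e+01] F [-0.2 -0.1  0.6] s,z [-0.101   0.2494]
slide [ 0.1   0.61 -0.23] rot [ 1.7  0.1 -0.1]
slide [ 0.1   1.29 -0.28] rot [ 3.5  0.1 -0.1]
slide [ 0.1   1.96 -0.31] rot [ 5.2  0.1 -0.1]
slide [ 0.1   2.64 -0.33] rot [ 7.   0.1 -0.1]
slide [ 0.1   3.32 -0.32] rot [ 8.7  0.1 -0.1]
slide [ 0.1   3.99 -0.29] rot [10.5  0.1 -0.1]
slide [ 0.1   4.67 -0.24] rot [12.2  0.1 -0.1]
slide [ 0.1   5.34 -0.18] rot [14.   0.1 -0.1]
```

Tracking is excellent.

drive_tool:
  series:
    - {"slide": [0.1,0.6,-0.2],"delta_rot": [1.7,0.1,-0.1],"gripper": 5.6}
    - {"slide": [0.1,1.3,-0.3],"delta_rot": [3.5,0.1,-0.1],"gripper": 5.6}
    - {"slide": [0.1,2.0,-0.3],"delta_rot": [5.2,0.1,-0.1],"gripper": 5.6}
    - {"slide": [0.1,2.6,-0.3],"delta_rot": [7.0,0.1,-0.1],"gripper": 5.6}
    - {"slide": [0.1,3.3,-0.3],"delta_rot": [8.7,0.1,-0.1],"gripper": 5.6}
    - {"slide": [0.1,4.0,-0.3],"delta_rot": [10.5,0.1,-0.1],"gripper": 5.6}
    - {"slide": [0.1,4.7,-0.2],"delta_rot": [12.2,0.1,-0.1],"gripper": 5.6}
    - {"slide": [0.1,5.3,-0.2],"delta_rot": [14,0.1,-0.1],"gripper": 5.6}

```text
clock: 7.1
tool_pos: [0.5631, -0.0055, 0.2251]
eef_rot: [-136.8, -0.0, 15.7]
ft_force: [-0.6, -1.2, -1.0]
finger_gap: 0.0559
grasp_force: 0.5
```

```bash
python3 -c "
from h import *
tilt(); seq(43,55,.056)"
```

```text
phi 42.2 foot_s -18.9 mm cost 457 of 6849 score 0.80
t 7.2 pos [ 0.5629 -0.0069  0.2239] rot [-1.368e+02  1.000e-01  1.550e+01] F [ 0.6 -1.1 -1.1] s,z [-0.1481  0.2239]
slide [ 0.07  0.54 -0.18] rot [ 1.3  0.1 -0.1]
slide [ 0.07  1.12 -0.23] rot [ 2.8  0.1 -0.1]
slide [ 0.07  1.7  -0.27] rot [ 4.3  0.1 -0.1]
slide [ 0.07  2.28 -0.29] rot [ 5.8  0.1 -0.1]
slide [ 0.07  2.86 -0.3 ] rot [ 7.3  0.1 -0.1]
slide [ 0.07  3.44 -0.29] rot [ 8.8  0.1 -0.1]
slide [ 0.07  4.02 -0.26] rot [10.3  0.1 -0.1]
slide [ 0.07  4.6  -0.23] rot [11.8  0.1 -0.1]
```

drive_tool:
  series:
    - {"slide": [0.1,0.5,-0.2],"delta_rot": [1.3,0.1,-0.1],"gripper": 5.6}
    - {"slide": [0.1,1.1,-0.2],"delta_rot": [2.8,0.1,-0.1],"gripper": 5.6}
    - {"slide": [0.1,1.7,-0.3],"delta_rot": [4.3,0.1,-0.1],"gripper": 5.6}
    - {"slide": [0.1,2.3,-0.3],"delta_rot": [5.8,0.1,-0.1],"gripper": 5.6}
    - {"slide": [0.1,2.9,-0.3],"delta_rot": [7.3,0.1,-0.1],"gripper": 5.6}
    - {"slide": [0.1,3.4,-0.3],"delta_rot": [8.8,0.1,-0.1],"gripper": 5.6}
    - {"slide": [0.1,4.0,-0.3],"delta_rot": [10.3,0.1,-0.1],"gripper": 5.6}
    - {"slide": [0.1,4.6,-0.2],"delta_rot": [11.8,0.1,-0.1],"gripper": 5.6}

```text
clock: 8.0
tool_pos: [0.5737, -0.0388, 0.1954]
eef_rot: [-125.0, -0.2, 15.7]
ft_force: [-0.9, -0.9, -1.4]
finger_gap: 0.0557
grasp_force: 0.6
```

```bash
python3 -c "
from h import *
tilt()
go(*[tcp(x,g) for x,g in zip(np.linspace(56,61,8),np.linspace(.059,.080,8))])"
```

```text
phi 54.6 foot_s -16.4 mm cost 458 of 7219 score 0.86
t 8.1 pos [ 0.5731 -0.0396  0.1939] rot [-125.    -0.    15.6] F [-0.3 -0.8 -1.4] s,z [-0.1823  0.1939]
slide [-0.04  0.33 -0.08] rot [0.  0.  0.1]
slide [-0.04  0.5  -0.07] rot [0.  0.  0.1]
slide [-0.04  0.68 -0.06] rot [0.  0.  0.1]
slide [-0.04  0.85 -0.04] rot [0.  0.  0.1]
slide [-0.04  1.02 -0.02] rot [0.  0.  0.1]
slide [-0.04  1.2   0.  ] rot [0.  0.  0.1]
slide [-0.04  1.37  0.03] rot [0.  0.  0.1]
slide [-0.05  1.54  0.06] rot [0.  0.  0.1]
```

drive_tool:
  series:
    - {"slide": [0,0.3,-0.1],"delta_rot": [0,0,0],"gripper": 5.9}
    - {"slide": [0,0.5,-0.1],"delta_rot": [0,0,0],"gripper": 6.2}
    - {"slide": [0,0.7,-0.1],"delta_rot": [0,0,0],"gripper": 6.5}
    - {"slide": [0,0.8,-0.1],"delta_rot": [0,0,0],"gripper": 6.8}
    - {"slide": [0,1.0,0],"delta_rot": [0,0,0],"gripper": 7.1}
    - {"slide": [0,1.2,0],"delta_rot": [0,0,0],"gripper": 7.4}
    - {"slide": [0,1.4,0],"delta_rot": [0,0,0],"gripper": 7.7}
    - {"slide": [0,1.5,0],"delta_rot": [0,0,0],"gripper": 8}

```text
clock: 8.9
tool_pos: [0.5759, -0.0466, 0.1833]
eef_rot: [-125.1, -0.2, 15.7]
ft_force: [-0.1, -0.4, -0.5]
finger_gap: 0.0795
grasp_force: 0.5
```

```bash
python3 -c "
from h import *
tilt()
go(*[tcp(x,.08,e=e) for x,e in zip(np.linspace(62,72,8),np.linspace(.039,.034,8))])"
```

```text
phi 60.6 foot_s -15.5 mm cost 202 of 7534 score 0.82
t 9.0 pos [ 0.5759 -0.0467  0.1833] rot [-125.1   -0.2   15.7] F [ 0.4 -0.1 -1.1] s,z [-0.1899  0.1833]
slide [-0.12  0.7   0.03] rot [0.1 0.1 0.2]
slide [-0.12  1.34  0.04] rot [0.1 0.1 0.2]
slide [-0.12  1.98  0.08] rot [0.1 0.1 0.2]
slide [-0.13  2.62  0.12] rot [0.1 0.1 0.2]
slide [-0.13  3.25  0.19] rot [0.1 0.1 0.2]
slide [-0.13  3.88  0.27] rot [0.1 0.1 0.2]
slide [-0.13  4.51  0.37] rot [0.1 0.1 0.2]
slide [-0.14  5.13  0.48] rot [0.1 0.1 0.2]
```

drive_tool:
  series:
    - {"slide": [-0.1,0.6,0],"delta_rot": [0,0,0],"gripper": 8}
    - {"slide": [-0.1,1.2,0],"delta_rot": [0,0,0],"gripper": 8}
    - {"slide": [-0.1,1.8,0],"delta_rot": [0,0,0],"gripper": 8}
    - {"slide": [-0.1,2.4,0.1],"delta_rot": [0,0,0],"gripper": 8}
    - {"slide": [-0.1,3.1,0.1],"delta_rot": [0,0,0],"gripper": 8}
    - {"slide": [-0.1,3.8,0.2],"delta_rot": [0,0,0],"gripper": 8}
    - {"slide": [-0.1,4.5,0.3],"delta_rot": [0,0,0],"gripper": 8}
    - {"slide": [-0.1,5.1,0.4],"delta_rot": [0,0,0],"gripper": 8}

```text
clock: 9.8
tool_pos: [0.5821, -0.0723, 0.1388]
eef_rot: [-125.1, -0.2, 15.7]
ft_force: [0.8, 0.1, -1.4]
finger_gap: 0.0799
grasp_force: 0.6
```

```bash
python3 -c "
from h import *
tilt()
go(*[tcp(x,.08,e=e) for x,e in zip(np.linspace(73,82,8),np.linspace(.034,.03,8))])"
```

```text
phi 72.4 foot_s -15.6 mm cost 298 of 7479 score 0.63
t 9.9 pos [ 0.5819 -0.0725  0.1384] rot [-1.251e+02 -1.000e-01  1.560e+01] F [-0.3 -1.1 -0.9] s,z [-0.2164  0.1384]
slide [-0.01  0.36  0.2 ] rot [0.1 0.1 0.2]
slide [-0.01  0.92  0.33] rot [0.1 0.1 0.2]
slide [-0.01  1.46  0.47] rot [0.1 0.1 0.2]
slide [-0.01  2.01  0.63] rot [0.1 0.1 0.2]
slide [-0.01  2.55  0.79] rot [0.1 0.1 0.2]
slide [-0.01  3.08  0.97] rot [0.1 0.1 0.2]
slide [-0.01  3.61  1.16] rot [0.1 0.1 0.2]
slide [-0.02  4.13  1.37] rot [0.1 0.1 0.2]
```

drive_tool:
  series:
    - {"slide": [0,0.4,0.1],"delta_rot": [0,0,0],"gripper": 8}
    - {"slide": [0,0.9,0.3],"delta_rot": [0,0,0],"gripper": 8}
    - {"slide": [0,1.5,0.5],"delta_rot": [0,0,0],"gripper": 8}
    - {"slide": [0,2.0,0.6],"delta_rot": [0,0,0],"gripper": 8}
    - {"slide": [0,2.5,0.8],"delta_rot": [0,0,0],"gripper": 8}
    - {"slide": [0,3.1,1.0],"delta_rot": [0,0,0],"gripper": 8}
    - {"slide": [0,3.6,1.2],"delta_rot": [0,0,0],"gripper": 8}
    - {"slide": [0,4.1,1.4],"delta_rot": [0,0,0],"gripper": 8}

```text
clock: 10.7
tool_pos: [0.5855, -0.0837, 0.0974]
eef_rot: [-125.1, -0.2, 15.7]
ft_force: [0.3, -0.6, -1.5]
finger_gap: 0.0801
grasp_force: 0.6
```

```bash
python3 -c "
from h import *
tilt()
go(*[tcp(x,.08,e=e) for x,e in zip(np.linspace(83,91,8),np.linspace(.03,.025,8))])"
```

```text
phi 82.4 foot_s -15.5 mm cost 391 of 7216 score 0.63
t 10.8 pos [ 0.5852 -0.0839  0.0969] rot [-1.251e+02 -1.000e-01  1.570e+01] F [-0.9 -0.5 -1.3] s,z [-0.2282  0.0969]
slide [-0.02  0.46  0.16] rot [0.1 0.1 0.2]
slide [-0.02  0.91  0.34] rot [0.1 0.1 0.2]
slide [-0.03  1.36  0.53] rot [0.1 0.1 0.2]
slide [-0.03  1.81  0.72] rot [0.1 0.1 0.2]
slide [-0.03  2.25  0.92] rot [0.1 0.1 0.2]
slide [-0.03  2.68  1.14] rot [0.1 0.1 0.2]
slide [-0.03  3.11  1.36] rot [0.1 0.1 0.2]
slide [-0.03  3.53  1.59] rot [0.1 0.1 0.2]
```

drive_tool:
  series:
    - {"slide": [0,0.5,0.2],"delta_rot": [0,0,0],"gripper": 8}
    - {"slide": [0,0.9,0.3],"delta_rot": [0,0,0],"gripper": 8}
    - {"slide": [0,1.4,0.5],"delta_rot": [0,0,0],"gripper": 8}
    - {"slide": [0,1.8,0.7],"delta_rot": [0,0,0],"gripper": 8}
    - {"slide": [0,2.3,0.9],"delta_rot": [0,0,0],"gripper": 8}
    - {"slide": [0,2.7,1.1],"delta_rot": [0,0,0],"gripper": 8}
    - {"slide": [0,3.1,1.3],"delta_rot": [0,0,0],"gripper": 8}
    - {"slide": [0,3.5,1.4],"delta_rot": [0,0,0],"gripper": 8}

```text
clock: 11.6
tool_pos: [0.5881, -0.0918, 0.0611]
eef_rot: [-125.1, -0.2, 15.7]
ft_force: [1.4, -0.1, 0.1]
finger_gap: 0.0798
grasp_force: 0.0
```

```bash
python3 -c "
from h import *
from cell import imaging
tilt()
p=imaging.camera('scene'); cv2.imwrite('pics/s3.png',cv2.resize(p['color'][60:300,150:470,::-1],None,fx=2,fy=2))
go(tgt(-.36,.15,55))"
```

```text
phi 89.7 foot_s -15.5 mm cost 451 of 6905 score 0.93
t 11.75 pos [ 0.588  -0.092   0.0612] rot [-125.1   -0.2   15.7] F [-0.5  0.8 -0.4] s,z [-0.2368  0.0612]
slide [ -0.09  -0.18 -15.19] rot [0.1 0.  0.2]
```

View pics/s3.png

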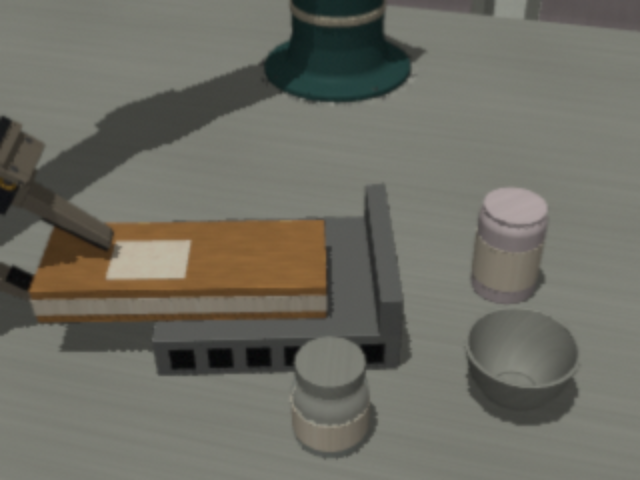

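The carton lies flat on the deck with its foot about 45 mm short of the stop (scene crop: foot end at x≈327, stop at ≈375). I'm withdrawing the fingers, then pushing it home.

drive_tool:
  series:
    - {"slide": [0,0,-4],"delta_rot": [0,0,0],"gripper": 8}
    - {"slide": [0,0,-9],"delta_rot": [0,0,0],"gripper": 8}
    - {"slide": [0,0,-14],"delta_rot": [0,0,0],"gripper": 8}
    - {"slide": [0,0,-15],"delta_rot": [0,0,0],"gripper": 4}
    - {"slide": [0,0,-15],"delta_rot": [-20,0,0],"gripper": 0}
    - {"slide": [0,0,-15],"delta_rot": [-40,0,0],"gripper": 0}
    - {"slide": [0,0,-15],"delta_rot": [-55,0,0],"gripper": 0}
    - {"slide": [0,0,-15],"delta_rot": [-55,0,0],"gripper": 0}

```text
clock: 12.55
tool_pos: [0.6212, -0.21, 0.1483]
eef_rot: [-159.8, -0.3, 15.7]
ft_force: [-0.1, 0.0, 0.0]
finger_gap: 0.0418
grasp_force: 0.0
```

```bash
python3 -c "
from h import *
tilt()
go(tgt(-.36,.15,0),tgt(-.345,.055,0),tgt(-.3,.055,0))"
```

```text
phi 90.1 foot_s -15.6 mm cost 264 of 7080 score 0.77
t 12.65 pos [ 0.6221 -0.2035  0.1513] rot [-159.6   -0.5   16.2] F [0.7 1.6 0.7] s,z [-0.3534  0.1513]
slide [-0.39  0.66 -0.11] rot [-20.4  -0.3   0.7]
slide [-0.44  2.57  9.31] rot [-20.4  -0.3   0.7]
slide [-0.39 -1.65 10.88] rot [-20.4  -0.3   0.7]
```

drive_tool:
  series:
    - {"slide": [-0.4,0.7,0],"delta_rot": [-8,0,0.7],"gripper": 0}
    - {"slide": [-0.4,0.7,0],"delta_rot": [-16,0,0.7],"gripper": 0}
    - {"slide": [-0.4,0.7,0],"delta_rot": [-20.4,-0.3,0.7],"gripper": 0}
    - {"slide": [-0.4,0.7,0],"delta_rot": [-20.4,-0.3,0.7],"gripper": 0}
    - {"slide": [-0.4,2.6,9.3],"delta_rot": [-20.4,-0.3,0.7],"gripper": 0}
    - {"slide": [-0.4,2.6,9.3],"delta_rot": [-20.4,-0.3,0.7],"gripper": 0}
    - {"slide": [-0.4,2.6,9.3],"delta_rot": [-20.4,-0.3,0.7],"gripper": 0}
    - {"slide": [-0.4,2.6,9.3],"delta_rot": [-20.4,-0.3,0.7],"gripper": 0}

```text
clock: 13.45
tool_pos: [0.6146, -0.2048, 0.0505]
eef_rot: [-179.8, 0.4, 14.9]
ft_force: [0.6, 0.3, 1.2]
finger_gap: 0.0007
grasp_force: 0.0
```

```bash
python3 -c "
from h import *
from cell import imaging
p=imaging.camera('top'); cv2.imwrite('pics/t3.png',cv2.resize(p['color'][150:350,200:480,::-1],None,fx=2.8,fy=2.8))
go(tgt(-.3,.055,0),tgt(-.27,.055,0))"
```

```text
t 13.5 pos [ 0.6161 -0.2052  0.0523] rot [-179.9    0.2   14.9] F [0.5 0.3 1. ] s,z [-0.3534  0.0523]
slide [ 0.19 -5.34 -0.26] rot [-0.1  0.2 -0.6]
slide [ 0.16 -8.34 -0.26] rot [-0.1  0.2 -0.6]
```

View pics/t3.png

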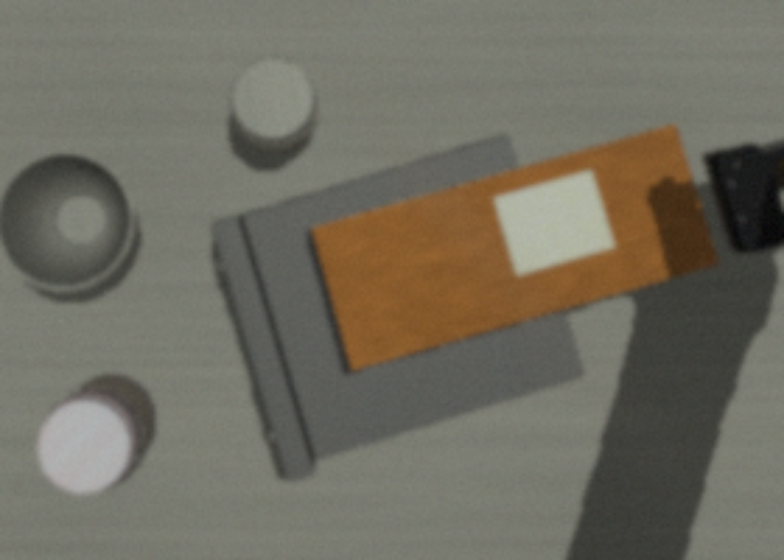

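The top view shows the carton flat and square on the deck, about 45 mm short of the stop, with the closed fingers beyond its end at (745,195). I'm pushing it home slowly.

drive_tool:
  series:
    - {"slide": [0.1,-2,0],"delta_rot": [0,0,0],"gripper": 0}
    - {"slide": [0.1,-4,0],"delta_rot": [0,0,0],"gripper": 0}
    - {"slide": [0.1,-5,0],"delta_rot": [0,0,0],"gripper": 0}
    - {"slide": [0.1,-5.7,0],"delta_rot": [0,0,0],"gripper": 0}
    - {"slide": [0.1,-6.3,0],"delta_rot": [0,0,0],"gripper": 0}
    - {"slide": [0.1,-6.9,0],"delta_rot": [0,0,0],"gripper": 0}
    - {"slide": [0.1,-7.5,0],"delta_rot": [0,0,0],"gripper": 0}
    - {"slide": [0.1,-8.1,0],"delta_rot": [0,0,0],"gripper": 0}

```text
clock: 14.3
tool_pos: [0.5954, -0.1254, 0.0518]
eef_rot: [-180.0, 0.2, 15.0]
ft_force: [1.0, -2.5, 2.9]
finger_gap: 0.0004
grasp_force: 1.7
```

```bash
cat >> h.py <<'E'
def foot():
    from cell import imaging,nets
    p=imaging.camera("top"); m=nets.regions_of("carton",p)[0]["mask"].astype(np.uint8)
    b=cv2.boxPoints(cv2.minAreaRect(cv2.findNonZero(m))); W=np.array([at(p,q,.083)[:2] for q in b])
    s=(W-C0)@YS; i=np.argsort(-s); d=W[i[:2]].mean(0)-W[i[2:]].mean(0)
    print("foot s %.1f top s %.1f len %.3f yaw %.1f mid"%(1000*s[i[:2]].mean(),1000*s[i[2:]].mean(),np.hypot(*d),np.degrees(np.arctan2(-d[0],d[1]))),np.round(W.mean(0),3))
E
python3 -c "
from h import *
tilt(); foot()
go(tgt(-.255,.055,0),tgt(-.249,.055,0))"
```

```text
phi 89.7 foot_s 4.2 mm cost 219 of 7156 score 0.78
foot s 6.3 top s -253.8 len 0.260 yaw 15.0 mid [0.56  0.017]
t 14.5 pos [ 0.5945 -0.1239  0.051 ] rot [-179.8    0.3   15.1] F [-0.5 -0.1 -0.2] s,z [-0.2693  0.051 ]
slide [ 0.14 -1.43 -0.4 ] rot [-0.2  0.3 -0.4]
slide [ 0.13 -2.03 -0.39] rot [-0.2  0.3 -0.4]
```

drive_tool:
  series:
    - {"slide": [0.1,-0.4,0],"delta_rot": [0,0,0],"gripper": 0}
    - {"slide": [0.1,-0.8,0],"delta_rot": [0,0,0],"gripper": 0}
    - {"slide": [0.1,-1.2,0],"delta_rot": [0,0,0],"gripper": 0}
    - {"slide": [0.1,-1.5,0],"delta_rot": [0,0,0],"gripper": 0}
    - {"slide": [0.1,-1.8,0],"delta_rot": [0,0,0],"gripper": 0}
    - {"slide": [0.1,-2.0,0],"delta_rot": [0,0,0],"gripper": 0}
    - {"slide": [0.1,-2.1,0],"delta_rot": [0,0,0],"gripper": 0}
    - {"slide": [0.1,-2.2,0],"delta_rot": [0,0,0],"gripper": 0}

```text
clock: 15.3
tool_pos: [0.5907, -0.104, 0.0516]
eef_rot: [-180.0, 0.2, 15.0]
ft_force: [0.7, -3.7, -1.1]
finger_gap: 0.0006
grasp_force: 2.0
```

```bash
python3 -c "
from h import *
from cell import imaging
tilt(); foot(); go(tgt(-.249,.055,0))
p=imaging.camera('top'); cv2.imwrite('pics/t4.png',cv2.resize(p['color'][180:340,200:430,::-1],None,fx=3.4,fy=3.4))"
```

```text
phi 90.4 foot_s 26.6 mm cost 313 of 7033 score 0.60
foot s 27.2 top s -233.0 len 0.260 yaw 15.5 mid [0.555 0.038]
t 15.5 pos [ 0.5907 -0.104   0.0516] rot [-180.     0.2   15. ] F [ 2.  -3.1 -0.9] s,z [-0.2491  0.0516]
slide [-0.01 -0.01 -0.34] rot [-0.   0.2 -0.5]
```

View pics/t4.png

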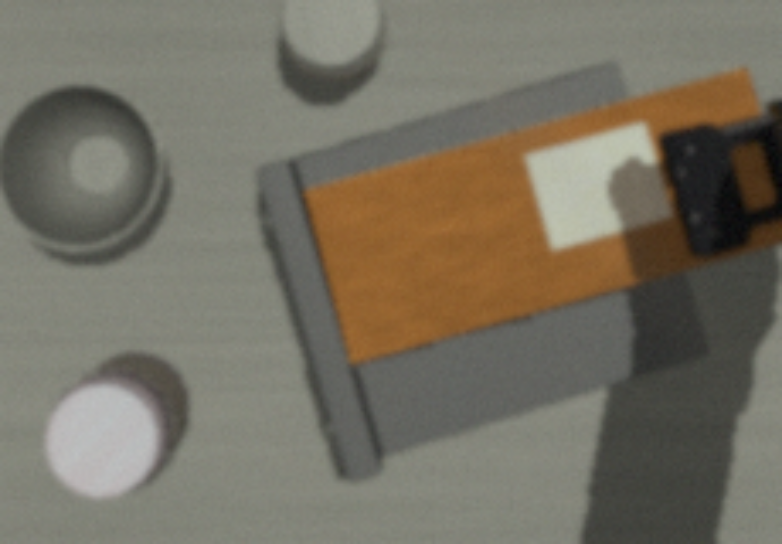

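The foot end is up against the stop (x≈305–350, beside the ridge). I'm backing off.

drive_tool:
  series:
    - {"slide": [0,2,0],"delta_rot": [0,0,0],"gripper": 0}
    - {"slide": [0,6,0],"delta_rot": [0,0,0],"gripper": 0}
    - {"slide": [0,10,0],"delta_rot": [0,0,0],"gripper": 0}
    - {"slide": [0,11,-4],"delta_rot": [0,0,0],"gripper": 0}
    - {"slide": [0,11,-8],"delta_rot": [0,0,0],"gripper": 0}
    - {"slide": [0,11,-10],"delta_rot": [0,0,0],"gripper": 0}
    - {"slide": [0,11,-10],"delta_rot": [0,0,0],"gripper": 0}
    - {"slide": [0,11,-10],"delta_rot": [0,0,0],"gripper": 0}

```text
clock: 16.35
tool_pos: [0.619, -0.2086, 0.151]
eef_rot: [-179.8, 0.3, 15.1]
ft_force: [-0.0, 0.7, 0.3]
finger_gap: 0.0006
grasp_force: 0.0
```

```bash
python3 -c "
from h import *
from cell import job
tilt(); foot(); go(); print(job.close_job())"
```

```text
phi 90.5 foot_s 27.1 mm cost 402 of 6936 score 0.71
foot s 26.9 top s -233.8 len 0.261 yaw 15.7 mid [0.555 0.037]
t 16.55 pos [ 0.6183 -0.2089  0.1496] rot [-179.8    0.4   15.1] F [0.3 0.5 0.3] s,z [-0.3575  0.1496]
the job is handed in; nothing more can be done
None
```

The carton lies flat and square on the stand's deck with its foot end about 3 mm from the stop by camera estimate, the arm is clear of everything, and the job is handed in at 16.6 s; no verdict was returned.

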